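# Slide a loaded stock tote over the step into its rack bay

### The arm

A 7-joint arm with a two-finger parallel gripper is mounted at the origin on the work surface. World frame = base frame: x ahead of the robot, y to its left, z up, the work surface at z = 0. Lengths are in m, angles in rad, forces in N, time in s.
With the tool pointing down it reaches from about 0.425 to 0.8 m from the base axis. Payload 8.3 kg.
Tool frame: the origin (TCP) lies midway between the tips of the shut fingers; the grasp point (between the pads) lies 19 mm behind it (ctrl.tcp_to_grasp is the distance from the TCP to the grasp point, in m); x points along the fingers, y is the direction in which the jaws open and shut, and the axes are right-handed (so a half turn about x gives the same grasp; the last joint's range is limited). The gripper opens to 85 mm and grips with 20 to 120 N. Pads are 22 mm wide; open, the fingers measure 114 mm over their backs; the gripper's body (76 mm by 85 mm) begins 54 mm behind the grasp point. The pads swing forward as they close: fully open they stand 13 mm farther back than shut.
Start: joints at [1.252, 0.383, 0.016, 1.37, -0.006, 1.388, -0.046], TCP at [0.158, -0.605, 0.231] pointing down, gripper open.
Joint ranges: [-2.95, 2.95], [-0.25, 2.06], [-1.52, 1.56], [0.18, 2.33], [-1.44, 4.58], [0.02, 2.06], [-3.01, 3.01]. Speed limits (rad/s): [2.39, 2.39, 3.01, 3.01, 3.14, 3.14, 3.14].

### API

Orientations are given as a unit quaternion [w, x, y, z].
In Python, from workcell import ctrl gives the robot as it stands.
- The arm moves only by the tool carry_out, never from a script. Its argument "rows" is one flat list of numbers, 7 for each row, row after row: the opening, from 0 (shut) to 1 (fully open), then the shift along the tool's x, y, z in cm, then the turn, a rotation vector about the tool's x, y, z in rad. In form: [fingers, x, y, z, rx, ry, rz, fingers, x, y, z, rx, ry, rz, ...]. A call has 1 to 10 rows; each row shifts and turns the pose as measured when the row begins, along the tool's axes as they then stand; what a row does not reach is not made up. A row lasts 1/8 s, in which the tool goes at most 62.5 mm and 10.7 degrees, less where a joint would pass 70% of its speed; a pose out of reach is approached as far as the arm can. A call with a gripper value outside its range is refused whole. The fingers move at their own pace and stop on an object; the grip force is fixed at half the most. Time passes only in rows, so rows that do not move let the fingers close. It gives the time, the measured TCP pose, the force and the opening at its end, in the units of the state.
- ctrl.get_obs(): the state, without advancing time (a new reading comes with each control period).
- ctrl.capture(name): name is "scene" or "side" or "wrist"; returns (picture, depth): 480x640x3 uint8, red, green, blue; 480x640 float32, m along the optical axis (not along the pixel's ray), 0 where there is no reading.
- ctrl.camera_params(name): a dict with "intrinsics" (3x3 intrinsics, pixels), "rvec" (rotation vector, rad) and "tvec" (3), from world to camera coordinates, as OpenCV has them. Camera axes: x right, y down, z forward; pixel columns grow to the right and rows downward; lengths in m; the calibration is good to about 2 mm. A picture is of the moment at which its call begins: read the wrist's pose just before it. camera_params takes no time and is no camera call; for the wrist camera it gives the pose at the moment of the call.
- ctrl.finish_job(): hands the job in, once; it reports no verdict.
The state is a dict: "time": time; "joint_pos": joint angles; "qvel": joint speeds; "effort": joint torques, N m; "tool_pos": TCP position; "eef_rot": TCP orientation; "contact_force": force on the tool from outside, world axes, zero at the start; "torque": the same for the moment, N m; "grip_width": finger opening in m.
Only numpy, scipy, OpenCV 4.12 (cv2) and the standard library are available. Lean on these libraries where they do the work, as an engineer would, in place of code of your own. Each camera call takes 0.05 s, during which the arm holds its last target. There are 200 camera calls.

### The job

Slide the loaded blue tote from the chipboard transfer board over the raised lip onto the rack shelf, easing its leading end up so it does not catch, and on between the guide rails until its front rests against the red sprung buffer and holds it pressed in a little (a few millimetres), but no more than about half its travel. Never lift the whole tote clear of the surfaces, keep it nearly level, do not jam it hard against lip, shelf or rails, and keep the carton and the bottle standing in it. Let go and leave everything else where it is.

Things in the scene. Friction and masses are not known exactly. Their poses are not given: they have to be found in the camera images.
- deck: Fixed chipboard transfer board 300 x 200 mm, flat top 40 mm above the table. Origin on the table straight below the middle of its lip (the end towards the rack). +x = sliding direction towards the rack, z up; it covers x = -300..0, y = -100..+100 mm. Place and yaw differ each time.
- shelf: Fixed rack shelf, chipboard on grey steel, in line with the board, 4 mm beyond its lip. Origin at the middle of the lip the tote must cross, ON the shelf's top. +x = sliding direction (as the board's), z up. Its top is 4 to 9 mm higher than the board's (differs each time) and covers x = 0..370, y = -85..+155 mm. Grey end plate 84 mm high at x = 370.
- lane (a point): Point on the shelf's top in the middle of the tote's lane, 70 mm past the lip, axes as the shelf. Here begin two guide rails, 10 mm high, running along x to the end plate, inner faces 74 mm either side of this point (148 mm apart; the tote is 124 wide and belongs midway). A strip beyond the +y rail holds two white stock cartons.
- buffer (a joint): Red sprung pad, 70 mm wide, 15 to 41 mm above the shelf, on a grey bracket in mid-lane. Value: m pressed in, 0 free, 0.012 bottomed. 1.2 N per mm. Its free face lies 240 to 295 mm past the shelf's lip, differently each time, and is NOT measured: feel or look for it. After letting go, the loaded tote's friction holds it pressed in if it was pressed about 3 mm.
- tote_mid (a point): Centre (27.5 mm above the underside) of the loose open blue plastic tote, 220 (x) x 124 (y) x 55 mm, walls and floor 6 mm, flat underside, square edges. Its +x end leads (faces the rack). An upright grip tab at each end. With load 0.5 to 0.9 kg; mass and friction vary. To lift one end without strain, tilt the grip along with the tote (about 0.05 rad for 11 mm).
- tote_front_tab (a point): Grip point on the leading tab, 72 mm above the tote's underside, 105 mm ahead of its centre; axes as the tote. Tab: 10 mm thick (x), 50 mm wide (y), top 88 mm above the underside. Pinch its thickness, along the tote's x. At least 60 mm free between tab and load; the load's top is 101 mm above the underside.
- tote_rear_tab (a point): Grip point on the trailing tab, 72 mm above the underside, 105 mm behind the tote's centre; as the other tab.
- tote_front_edge (a point): Middle of the tote's leading bottom edge (underside), axes as the tote.
- tote_rear_edge (a point): Middle of the tote's trailing bottom edge (underside), axes as the tote.
- carton_mid (a point): Centre of the loose white carton 42 x 42 x 95 mm standing in the tote, z up.
- refill_mid (a point): Centre of the loose grey refill bottle with yellow label, 42 mm diameter, 95 mm tall, standing in the tote, z up.
- stock0_mid (a point): Centre of a white stock carton 100 x 44 x 44 mm on the shelf's side strip: leave alone.
- stock1_mid (a point): Centre of a second such carton on the side strip: leave alone.
- driver_mid (a point): Middle of a screwdriver lying on the table, red handle: leave alone.
- cleaner_mid (a point): Centre of a white cleaner bottle, 60 mm diameter, 170 mm high: leave alone.
- parcel_mid (a point): Centre of a brown parcel 160 x 110 x 80 mm on the table: leave alone.
There are look-alikes about, which are no part of the job. Leave any pink look-alike of the part that bears carton_mid alone.

How it is judged:
By the outcome, as a careful person would: the job done as asked, in the order asked, and still so for the second after the job is handed in, with the robot touching nothing.
It also fails if it takes over 67 s, if anything falls off the work surface, if the arm or the gripper's body presses on something with over 40 N, if the wrist force passes 120 N, or if a joint passes its speed limit or range.

## Working session

There is one attempt and no reset: what is moved stays moved. The work goes in short steps, Python scripts to look and compute and a tool call to move; the robot and the scene stay as the last step left them, time stands still between calls to the robot, and variables do not carry over. Pictures are saved under pics/ and viewed, about 8 in all and at most 12, crops included, and the job is handed in when it is done.

Besides the shell and the picture viewer there is one more tool, called after "Emit:" as name(argument=value, ...), one argument or row to a line, values as JSON. carry_out: Moves the arm, as the interface text tells. Its arguments: {"type":"object","properties":{"rows":{"type":"array"}},"required":["rows"]}

```bash
ls; mkdir -p pics; cat > h.py <<'E'
import numpy as np, cv2
from scipy.spatial.transform import Rotation as R
from workcell import ctrl
def cam(n):
    p=ctrl.camera_params(n); return np.array(p["intrinsics"]),cv2.Rodrigues(np.array(p["rvec"],float))[0],np.array(p["tvec"],float).ravel()
def cloud(d,c):
    K,Rm,t=c; v,u=np.mgrid[:480,:640]
    P=np.stack([(u-K[0,2])/K[0,0]*d,(v-K[1,2])/K[1,1]*d,d],-1)
    return (P-t)@Rm
def tool():
    o=ctrl.get_obs(); q=o["eef_rot"]; return np.array(o["tool_pos"]),R.from_quat([q[1],q[2],q[3],q[0]]),o
E
python3 - <<'E'
from h import *
for n in ("scene","side"):
    im,d=ctrl.capture(n); cv2.imwrite(f"pics/{n}0.png",im[:,:,::-1]); np.savez(f"{n}0.npz",im=im,d=d)
    K,Rm,t=cam(n); print(n,K[0,0],-Rm.T@t,Rm[2])
p,r,o=tool(); print(p,r.as_matrix().round(3).tolist(),o["time"],o["contact_force"],o["grip_width"])
E
```

```text
pics
scene 476.3828333395273 [ 1.10503346 -0.69292049  0.80941429] [-0.51130966  0.59490844 -0.62019866]
side 565.4217109496561 [-0.26294679  1.14958832  1.01282105] [ 0.47869617 -0.69750141 -0.53323706]
[ 0.15807579 -0.60421335  0.23035164] [[-0.0, 0.253, -0.967], [0.002, -0.967, -0.253], [-1.0, -0.002, -0.0]] 0.1 [ 0.57288014 -0.31218427 -0.1672857 ] 0.08531708005911556
```

View pics/scene0.png

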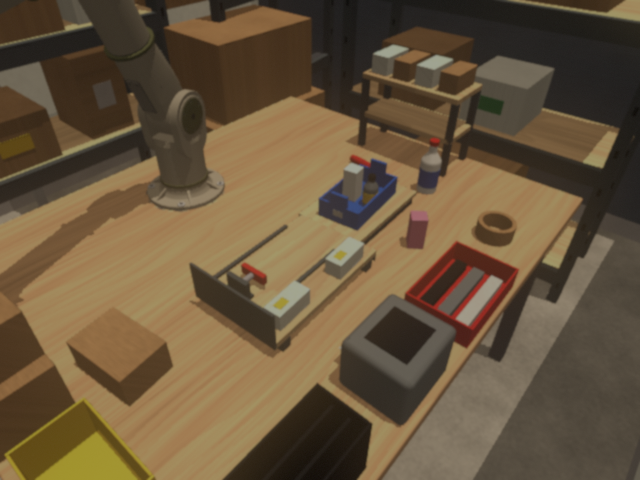

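View pics/side0.png

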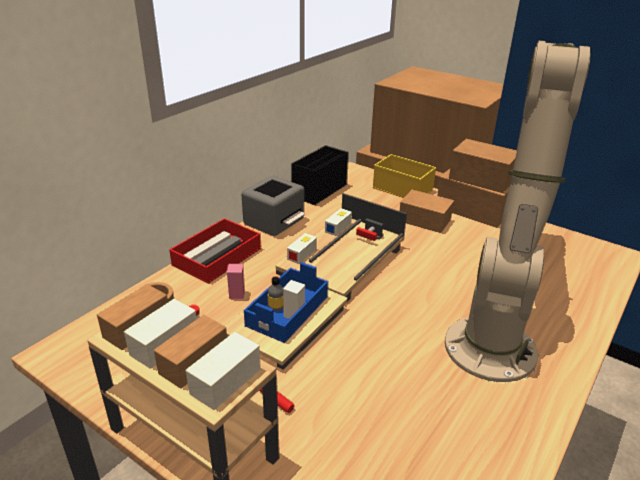

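The scene view shows the loaded blue tote at about (358,195) and the shelf's red pad at (254,272), with stock cartons at (345,258) and (288,302). The pink look-alike carton is at (417,230). Other things that could be mistaken for the target are the red tray at (465,290), the yellow bin at (80,450), and the white stock cartons. The side view shows the tote at (287,300) and the pad at (367,232).

```bash
python3 - <<'E'
from h import *
pts=[];cols=[]
for n in ("scene","side"):
    z=np.load(f"{n}0.npz"); c=cam(n); P=cloud(z["d"],c); ok=z["d"]>0
    pts.append(P[ok]);cols.append(z["im"][ok])
    hsv=cv2.cvtColor(z["im"],cv2.COLOR_RGB2HSV)
    m=(hsv[...,0]>105)&(hsv[...,0]<130)&(hsv[...,1]>120)&(hsv[...,2]>40)&ok&(P[...,2]>.03)&(P[...,2]<.2)
    k,l,s,_=cv2.connectedComponentsWithStats(m.astype(np.uint8)); i=1+np.argmax(s[1:,4]); b=P[l==i]
    print(n,s[i],b.min(0),b.max(0))
    for lo,hi in((.085,.1),(.105,.135)):
        q=b[(b[:,2]>lo)&(b[:,2]<hi)]
        print(lo,len(q),cv2.minAreaRect((q[:,:2]*1000).astype(np.float32)))
    print(np.histogram(b[:,2],np.arange(.04,.14,.004)))
    # red pad
    m=((hsv[...,0]<8)|(hsv[...,0]>172))&(hsv[...,1]>150)&ok&(P[...,2]>.02)&(P[...,2]<.2)
    k,l,s,ce=cv2.connectedComponentsWithStats(m.astype(np.uint8))
    for i in range(1,k):
        if s[i,4]>40: b=P[l==i]; print("red",ce[i],s[i,4],b.min(0).round(3),b.max(0).round(3),np.median(b,0).round(3))
E
```

```text
scene [348 198  17  15 119] [0.46793474 0.12991424 0.04420626] [0.55362899 0.25162716 0.09841397]
0.085 29 ((545.1366577148438, 141.54261779785156), (43.463199615478516, 21.521724700927734), 53.667762756347656)
0.105 0 ((0.0, 0.0), (0.0, 0.0), 0.0)
(array([ 0, 47, 42,  1,  0,  0,  0,  0,  0,  0,  0,  0,  0, 13, 16,  0,  0,
        0,  0,  0,  0,  0,  0,  0]), array([0.04 , 0.044, 0.048, 0.052, 0.056, 0.06 , 0.064, 0.068, 0.072,
       0.076, 0.08 , 0.084, 0.088, 0.092, 0.096, 0.1  , 0.104, 0.108,
       0.112, 0.116, 0.12 , 0.124, 0.128, 0.132, 0.136]))
red [434.24242424 141.37878788] 66 [0.535 0.463 0.118] [0.578 0.579 0.174] [0.567 0.473 0.169]
red [359.93333333 159.97333333] 75 [0.289 0.449 0.02 ] [0.368 0.468 0.031] [0.328 0.459 0.025]
red [463.25361156 286.10995185] 2492 [ 0.781 -0.004  0.02 ] [0.94  0.241 0.065] [0.862 0.129 0.046]
red [253.63492063 270.70634921] 126 [ 0.466 -0.191  0.08 ] [ 0.531 -0.178  0.091] [ 0.501 -0.185  0.087]
side [ 244  262   83   80 2569] [0.40652679 0.11986106 0.03926134] [0.55167025 0.35139167 0.14481872]
0.085 671 ((480.3320007324219, 234.72149658
[... 306 characters left out ...]
 37,   2]), array([0.04 , 0.044, 0.048, 0.052, 0.056, 0.06 , 0.064, 0.068, 0.072,
       0.076, 0.08 , 0.084, 0.088, 0.092, 0.096, 0.1  , 0.104, 0.108,
       0.112, 0.116, 0.12 , 0.124, 0.128, 0.132, 0.136]))
red [214.95945261 247.4054739 ] 1973 [ 0.771 -0.005  0.02 ] [0.943 0.245 0.065] [0.848 0.13  0.042]
red [366.47798742 233.45283019] 159 [ 0.457 -0.192  0.06 ] [ 0.53  -0.167  0.09 ] [ 0.492 -0.178  0.078]
red [292.43333333 255.6       ] 60 [0.597 0.043 0.052] [0.625 0.055 0.083] [0.612 0.048 0.065]
red [195.10638298 308.29787234] 47 [0.55  0.468 0.157] [0.576 0.483 0.174] [0.56  0.476 0.169]
red [283.37878788 400.27272727] 132 [0.228 0.458 0.02 ] [0.328 0.583 0.199] [0.3   0.471 0.025]
```

```bash
python3 - <<'E'
from h import *
A=[]
for n in ("scene","side"):
    z=np.load(f"{n}0.npz"); P=cloud(z["d"],cam(n)); ok=z["d"]>0; A.append(np.c_[P[ok],z["im"][ok]])
    a=A[-1]; p=a[(a[:,0]>.3)&(a[:,0]<.75)&(a[:,1]>-.4)&(a[:,1]<.42)]
    pl=p[(p[:,2]>.075)&(p[:,2]<.14)&(p[:,1]<-.2)]
    for ax in(0,): print(n,"plate",cv2.minAreaRect((pl[:,:2]*1000).astype(np.float32)),pl[:,2].max(), np.median(pl,0)[:3])
    t=p[(p[:,2]>.03)&(p[:,2]<.055)]
    print("slab",cv2.minAreaRect((t[:,:2]*1000).astype(np.float32)))
    for y0 in np.arange(-.26,.36,.03):
        q=t[abs(t[:,1]-y0)<.01]
        if len(q)>20: print(round(y0,2),len(q),q[:,0].min().round(3),q[:,0].max().round(3),np.median(q[:,2]).round(4))
    st=p[(p[:,3:].min(1)>110)&(p[:,2]>.08)&(p[:,2]<.1)&(p[:,0]>.53)]
    print("stock",st[:,:3].min(0),st[:,:3].max(0))
a=np.vstack(A); H=np.zeros((800,500),np.float32)
u=((a[:,0]-.3)*1000).astype(int); v=((.4-a[:,1])*1000).astype(int); k=(u>=0)&(u<500)&(v>=0)&(v<800)&(a[:,2]<.16)&(a[:,2]>-.01)
np.maximum.at(H,(v[k],u[k]),a[k,2]); H=cv2.dilate(H,np.ones((3,3)))
im=cv2.applyColorMap(np.clip((H-.03)/.07*255,0,255).astype(np.uint8),cv2.COLORMAP_JET)
z=np.load("side0.npz")["im"]; c=cv2.resize(z[180:380,220:430,::-1],None,fx=2.5,fy=2.5,interpolation=2)
s=np.load("scene0.npz")["im"]; e=cv2.resize(s[140:350,180:420,::-1],None,fx=2,fy=2,interpolation=2)
h=np.zeros((600,800,3),np.uint8); h[:600,:375]=cv2.resize(im,(375,600)); c=cv2.resize(c,(420,400)); h[:300,380:]=cv2.resize(c,(420,300)); h[300:,380:]=cv2.resize(e,(420,300))
cv2.imwrite("pics/map.png",h)
E
```

```text
scene plate ((532.277099609375, -243.59689331054688), (242.76963806152344, 88.20085906982422), 1.792716383934021) 0.13527689358610764 [ 0.56207981 -0.28238275  0.09619265]
slab ((529.5968017578125, 48.751251220703125), (696.9772338867188, 313.0648498535156), 84.5732192993164)
-0.26 90 0.629 0.654 0.0456
-0.23 183 0.412 0.654 0.0464
-0.2 315 0.41 0.653 0.0465
-0.17 299 0.414 0.651 0.0464
-0.14 435 0.41 0.651 0.0466
-0.11 583 0.411 0.649 0.0466
-0.08 565 0.406 0.647 0.0466
-0.05 534 0.407 0.647 0.047
-0.02 368 0.405 0.646 0.0466
0.01 340 0.408 0.646 0.0468
0.04 348 0.398 0.644 0.0467
0.07 348 0.403 0.643 0.0466
0.1 281 0.385 0.641 0.042
0.13 320 0.384 0.586 0.0428
0.16 101 0.384 0.585 0.0414
0.19 115 0.474 0.676 0.0427
0.22 233 0.455 0.703 0.0454
0.25 101 0.471 0.581 0.043
0.28 83 0.458 0.58 0.0419
0.31 84 0.436 0.579 0.0421
0.34 115 0.424 0.578 0.0429
stock [ 0.58823098 -0.25091851  0.08486346] [0.63960018 0.05133153 0.09458897]
side plate ((533.139892578125, -249.11851501464844), (243.84388732910156, 97.4266128540039), 0.22740496695041656) 0.1353237978041903 [ 0.52512392 -0.27997054  0.09713738]
slab ((535.7344360351562, 52.327484130859375), (305.2114562988281, 687.2285766601562), 1.8674468994140625)
-0.26 106 0.411 0.602 0.0462
-0.23 103 0.409 0.597 0.0469
-0.2 150 0.409 0.596 0.0456
-0.17 189 0.409 0.653 0.046
-0.14 258 0.407 0.651 0.0456
-0.11 271 0.405 0.646 0.0458
-0.08 242 0.404 0.619 0.0459
-0.05 230 0.405 0.597 0.0459
-0.02 237 0.403 0.595 0.0455
0.01 263 0.399 0.595 0.0455
0.04 254 0.4 0.644 0.0457
0.07 189 0.4 0.641 0.0452
0.1 149 0.384 0.639 0.0399
0.13 158 0.384 0.521 0.0429
0.16 131 0.381 0.546 0.0412
0.19 106 0.38 0.671 0.0402
0.22 120 0.379 0.659 0.0402
0.25 217 0.378 0.682 0.0423
0.28 174 0.377 0.496 0.0434
0.31 120 0.376 0.576 0.0402
0.34 434 0.376 0.578 0.0413
stock [ 0.53244155 -0.25098292  0.08268314] [0.70058933 0.34324    0.09930679]
```

View pics/map.png

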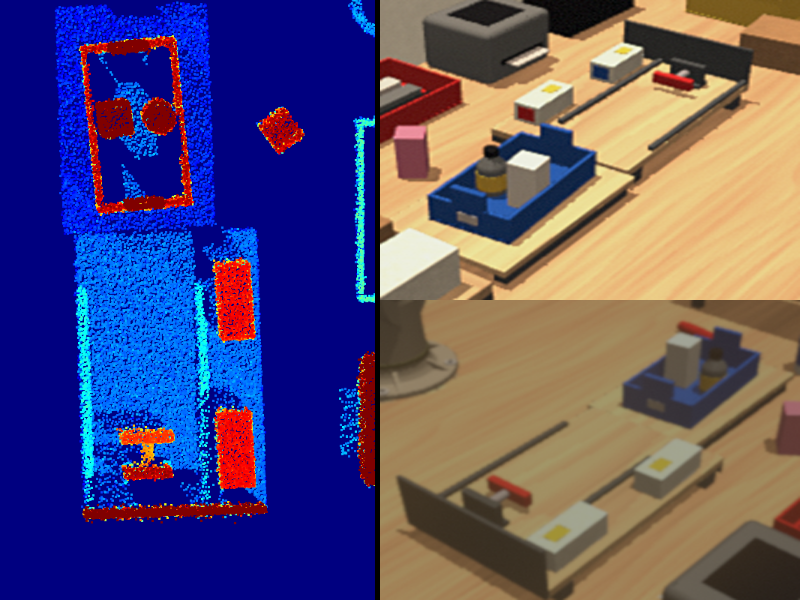

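The overhead height map shows the deck and shelf in line, with a yaw of about 2.1° off −y, the lip at y≈0.093, and the rails and pad near y≈−0.172. The tote is centred at (0.481, 0.235), skewed about 4°, with its front tab near (0.492, 0.131). The choice is confirmed: this is the only blue tote with two tabs, at (287,300) in the side view. Next I approach via a waypoint.

Emit:
carry_out(
  rows=[0.7,0,-2.7,-5.2,0,0,0,0.7,0,-2.7,-5.2,0,0,0,0.7,0,-2.7,-5.2,0,0,0,0.7,0,-2.7,-5.2,0,0,0,0.7,0,-2.7,-5.2,0,0,0,0.7,0,-2.7,-5.2,0,0,0,0.7,0,-2.7,-5.2,0,0,0,0.7,0,-2.7,-5.2,0,0,0,0.7,0,-2.7,-5.2,0,0,0,0.7,0,0,0,0.148,0,0],
)

```text
time: 1.35
tool_pos: [0.5587, -0.2388, 0.2245]
eef_rot: [-0.033, -0.704, -0.039, 0.709]
contact_force: [-1.4, -0.9, -0.6]
grip_width: 0.0596
```

```bash
cat >> h.py <<'E'
def to(target,hdg):
    """tool-frame shift (cm) and turn about x to reach TCP target with jaw axis along heading (deg)"""
    p,r,o=tool(); M=r.as_matrix(); h=np.degrees(np.arctan2(M[1,1],M[0,1]))
    print("t",round(o["time"],2),"tcp",p.round(4),"hdg",h.round(2),"down",M[:,0].round(3),"F",np.array(o["contact_force"]).round(1),"grip",round(o["grip_width"],4))
    print("shift cm",(M.T@(np.array(target)-p)*100).round(2),"rx",np.radians(h-hdg).round(4))
E
python3 -c "
from h import *
to([.492,.131,.2],-83.8); print(tool()[2]['joint_pos'])"
```

```text
t 1.35 tcp [ 0.5587 -0.2388  0.2245] hdg -84.2 down [-0.007  0.008 -1.   ] F [-1.4 -0.9 -0.6] grip 0.0596
shift cm [  2.8  -37.44   2.88] rx -0.0071
[ 0.54221935  0.37004397 -0.25290891  1.41219758  0.08644465  1.38022967
 -1.1810755 ]
```

Emit:
carry_out(
  rows=[0.7,0,-5.3,0.4,0,0,0,0.7,0,-5.3,0.4,0,0,0,0.7,0,-5.3,0.4,0,0,0,0.7,0,-5.3,0.4,0,0,0,0.7,0,-5.3,0.4,0,0,0,0.7,0,-5.3,0.4,0,0,0,0.7,0,-5.3,0.4,0,0,0],
)

```text
time: 2.22
tool_pos: [0.4916, 0.1343, 0.224]
eef_rot: [-0.03, -0.702, -0.035, 0.711]
contact_force: [0.5, -0.3, 0.0]
grip_width: 0.0597
```

```bash
python3 - <<'E'
from h import *
to([.492,.131,.093],-83.8)
c=cam("wrist"); im,d=ctrl.capture("wrist"); cv2.imwrite("pics/w1.png",im[:,:,::-1]); P=cloud(d,c)
hsv=cv2.cvtColor(im,cv2.COLOR_RGB2HSV)
m=(hsv[...,0]>105)&(hsv[...,0]<130)&(hsv[...,1]>120)&(d>0)
for lo,hi in((.085,.1),(.12,.135)):
    q=P[m&(P[...,2]>lo)&(P[...,2]<hi)]
    if len(q)>20: print(lo,len(q),np.median(q,0).round(4),cv2.minAreaRect((q[:,:2]*1000).astype(np.float32)))
E
```

```text
t 2.23 tcp [0.4916 0.1343 0.224 ] hdg -84.77 down [-0.013  0.007 -1.   ] F [ 0.5 -0.3  0. ] grip 0.0597
shift cm [13.1   0.44 -0.17] rx -0.0168
0.085 8052 [0.5128 0.2584 0.095 ] ((483.9090576171875, 233.13328552246094), (123.17366027832031, 218.75222778320312), 5.719772815704346)
0.12 1894 [0.4833 0.1325 0.1278] ((491.9759826660156, 232.24066162109375), (64.91261291503906, 215.42422485351562), 5.423110485076904)
```

View pics/w1.png

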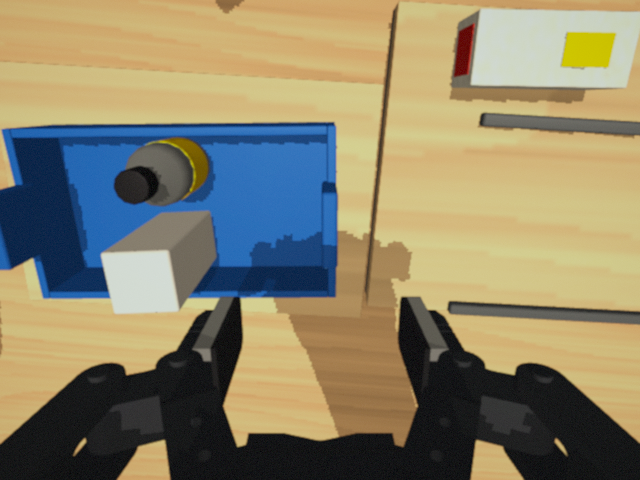

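The wrist view shows the tote from above, with the front tab at (330,225) and the lip gap at (380,150). The load is standing at (180,175) and (160,260). The tab agrees with the first estimate to about 2 mm, so I descend.

Emit:
carry_out(
  rows=[0.7,3,0.5,-0.2,-0.008,0.013,0.007,0.7,3,0,0,0,0,0,0.7,3,0,0,0,0,0,0.7,2,0,0,0,0,0,0.7,0,0,0,0,0,0],
)

```text
time: 2.9
tool_pos: [0.4896, 0.1416, 0.1106]
eef_rot: [-0.039, -0.706, -0.043, 0.706]
contact_force: [-0.0, 0.2, 0.1]
grip_width: 0.0599
```

```bash
python3 -c "
from h import *
to([.4925,.1295,.093],-84.3)"
```

```text
t 2.9 tcp [0.4896 0.1416 0.1106] hdg -83.33 down [-0.001  0.006 -1.   ] F [-0.   0.2  0.1] grip 0.0599
shift cm [ 1.75  1.24 -0.15] rx 0.017
```

Emit:
carry_out(
  rows=[0.7,0,0.8,-0.1,0.015,0,0.006,0.7,0.9,0.4,0,0,0,0,0.7,0.8,0,0,0,0,0,0.7,0,0,0,0,0,0],
)

```text
time: 3.4
tool_pos: [0.4935, 0.1285, 0.0947]
eef_rot: [0.035, 0.707, 0.035, -0.705]
contact_force: [0.3, -1.0, -0.0]
grip_width: 0.0597
```

```bash
python3 -c "
from h import *
to([.4925,.1295,.093],-84.3)"
```

```text
t 3.4 tcp [0.4935 0.1285 0.0947] hdg -84.31 down [ 0.003 -0.001 -1.   ] F [ 0.3 -1.  -0. ] grip 0.0597
shift cm [ 0.17 -0.11  0.09] rx -0.0002
```

Good. I close the gripper.

Emit:
carry_out(
  rows=[0,0.1,0,0,0,0,0,0,0,0,0,0,0,0,0,0,0,0,0,0,0,0,0,0,0,0,0,0,0,0,0,0,0,0,0,0,0,0,0,0,0],
)

```text
invalid input at $.rows: expected a multiple of 7 numbers
```

```bash
python3 -c "
from h import *
to([.4925,.1295,.093],-84.3)"
```

```text
t 3.4 tcp [0.4935 0.1285 0.0947] hdg -84.31 down [ 0.003 -0.001 -1.   ] F [ 0.3 -1.  -0. ] grip 0.0597
shift cm [ 0.17 -0.11  0.09] rx -0.0002
```

Emit:
carry_out(
  rows=[0,0.1,0,0,0,0,0,0,0,0,0,0,0,0,0,0,0,0,0,0,0,0,0,0,0,0,0,0,0,0,0,0,0,0,0],
)

```text
time: 4.03
tool_pos: [0.4938, 0.1291, 0.0942]
eef_rot: [0.036, 0.708, 0.035, -0.705]
contact_force: [0.4, 0.3, -0.3]
grip_width: 0.0092
```

```bash
python3 -c "
from h import *
to([.4925,.1295,.093],-84.3)"
```

```text
t 4.03 tcp [0.4938 0.1291 0.0942] hdg -84.26 down [ 0.004 -0.    -1.   ] F [ 0.4  0.3 -0.3] grip 0.0092
shift cm [ 0.12 -0.05  0.13] rx 0.0006
```

The tab is gripped (9 mm). Now I ease the nose up about 11 mm and tilt with it.

Emit:
carry_out(
  rows=[0,-0.3,-0.05,0,0,0,0.012,0,-0.3,-0.08,0,0,0,0.014,0,-0.3,-0.08,0,0,0,0.014,0,-0.2,-0.05,0,0,0,0.01,0,0,0,0,0,0,0],
)

```text
time: 4.65
tool_pos: [0.4931, 0.1321, 0.1056]
eef_rot: [0.055, 0.708, 0.016, -0.704]
contact_force: [0.4, -0.2, -3.6]
grip_width: 0.0092
```

```bash
python3 -c "
from h import *
to([.4925,.1295,.105],-87.9)"
```

```text
t 4.65 tcp [0.4931 0.1321 0.1056] hdg -84.27 down [ 0.009 -0.054 -0.999] F [ 0.4 -0.2 -3.6] grip 0.0092
shift cm [0.07 0.25 0.09] rx 0.0633
```

Emit:
carry_out(
  rows=[0,0.03,0.5,0.07,0.004,0,0,0,0.05,0.9,0.12,0.007,0,0,0,0.05,0.9,0.12,0.007,0,0,0,0.05,0.9,0.12,0.007,0,0,0,0.05,0.9,0.11,0.007,0,0,0,0.05,0.9,0.1,0.007,0,0,0,0.05,0.9,0.1,0.007,0,0,0,0.05,0.9,0.1,0.007,0,0,0,0.03,0.6,0.05,0.007,0,0,0,0,0,0,0,0,0],
)

```text
time: 5.9
tool_pos: [0.4885, 0.0516, 0.1049]
eef_rot: [0.031, 0.709, -0.007, -0.705]
contact_force: [-0.4, -1.5, -2.3]
grip_width: 0.0092
```

```bash
python3 -c "
from h import *
to([.489,.06,.105],-87.9)"
```

```text
t 5.9 tcp [0.4885 0.0516 0.1049] hdg -88.03 down [ 0.007 -0.053 -0.999] F [-0.4 -1.5 -2.3] grip 0.0092
shift cm [-0.06 -0.84 -0.08] rx -0.0023
```

Emit:
carry_out(
  rows=[0,0.03,0.5,0,0,0,0,0,0.05,0.9,0,0,0,0,0,0.05,0.9,0,0,0,0,0,0.05,0.9,0,0,0,0,0,0.05,0.9,0,0,0,0,0,0.05,0.9,0,0,0,0,0,0.05,0.9,0,0,0,0,0,0.02,0.5,0,0,0,0,0,0,0,0,0,0,0],
)

```text
time: 7.02
tool_pos: [0.491, -0.0169, 0.1048]
eef_rot: [0.031, 0.709, -0.007, -0.705]
contact_force: [-0.6, -1.4, -2.4]
grip_width: 0.0095
```

```bash
python3 - <<'E'
from h import *
to([.492,-.02,.105],-87.9)
c=cam("side");im,d=ctrl.capture("side"); cv2.imwrite("pics/s2.png",cv2.resize(im[190:370,230:430,::-1],None,fx=3.3,fy=3.3,interpolation=2))
E
```

```text
t 7.03 tcp [ 0.491  -0.0169  0.1048] hdg -88.03 down [ 0.007 -0.053 -0.999] F [-0.6 -1.4 -2.4] grip 0.0095
shift cm [-0.01  0.31 -0.09] rx -0.0022
```

View pics/s2.png

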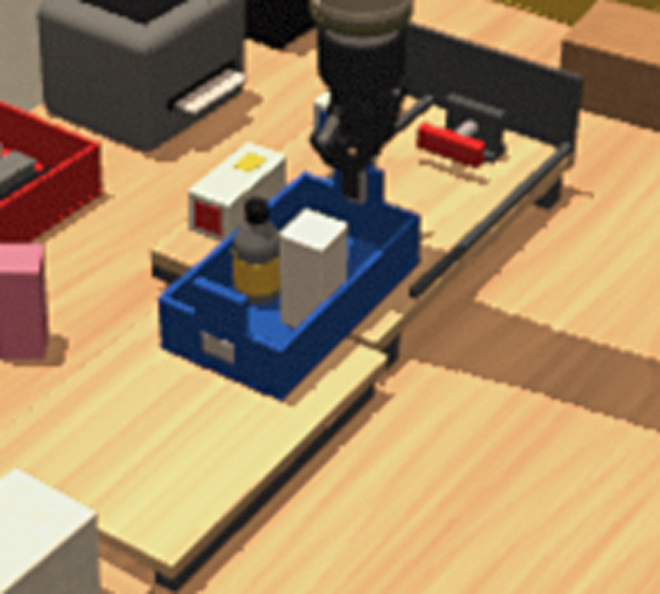

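The side view shows the tote at (290,290), straddling the lip with its nose already between the rails. The carton and bottle are standing and the pad is free at (450,145). Now I lower the nose while easing on.

Emit:
carry_out(
  rows=[0,0.15,0.5,0,0,0,-0.012,0,0.16,0.6,0,0,0,-0.014,0,0.16,0.6,0,0,0,-0.014,0,0.13,0.5,0,0,0,-0.013,0,0,0,0,0,0,0],
)

```text
time: 7.7
tool_pos: [0.4921, -0.04, 0.0994]
eef_rot: [0.011, 0.709, 0.014, -0.705]
contact_force: [0.7, 0.2, -0.3]
grip_width: 0.0093
```

```bash
python3 -c "
from h import *
to([.492,-.04,.099],-87.9)"
```

```text
t 7.7 tcp [ 0.4921 -0.04    0.0994] hdg -87.94 down [ 0.005  0.004 -1.   ] F [ 0.7  0.2 -0.3] grip 0.0093
shift cm [ 0.04 -0.    0.01] rx -0.0007
```

Emit:
carry_out(
  rows=[0,0,0.5,0,0,0,0.004,0,0,0.9,0,0,0,0,0,0,0.9,0,0,0,0,0,0,0.9,0,0,0,0,0,0,0.9,0,0,0,0,0,0,0.9,0,0,0,0,0,0,0.9,0,0,0,0,0,0,0.9,0,0,0,0,0,0,0.6,0,0,0,0,0,0,0,0,0,0,0],
)

```text
time: 8.95
tool_pos: [0.4948, -0.1196, 0.0994]
eef_rot: [0.013, 0.709, 0.012, -0.705]
contact_force: [0.2, -0.8, -1.9]
grip_width: 0.0093
```

```bash
python3 -c "
from h import *
to([.495,-.135,.099],-87.9)"
```

```text
t 8.95 tcp [ 0.4948 -0.1196  0.0994] hdg -87.95 down [ 0.005 -0.001 -1.   ] F [ 0.2 -0.8 -1.9] grip 0.0093
shift cm [0.04 1.54 0.04] rx -0.0009
```

Emit:
carry_out(
  rows=[0,0,0.6,0,0,0,0,0,0,0.9,0,0,0,0,0,0,0.5,0,0,0,0,0,0,0,0,0,0,0,0.5,0,0,0,0,0,0,0.5,0,0,0,0,0,0,0.5,0,0,0,0,0,0,0.5,-3,0,0,0,0,0,0.5,-5,0,0,0,0,0,0.5,-4,0,0,0,0,0],
)

```text
time: 10.2
tool_pos: [0.4933, -0.1404, 0.2198]
eef_rot: [0.013, 0.707, 0.013, -0.707]
contact_force: [0.2, -0.3, 0.4]
grip_width: 0.0425
```

```bash
python3 - <<'E'
from h import *
to([.487,.071,.2],-87.9)
for n in ("side",):
    c=cam(n);im,d=ctrl.capture(n);P=cloud(d,c);hsv=cv2.cvtColor(im,cv2.COLOR_RGB2HSV)
    m=(hsv[...,0]>105)&(hsv[...,0]<130)&(hsv[...,1]>120)&(d>0)&(P[...,0]<.6)&(P[...,1]<.2)&(P[...,1]>-.2)
    q=P[m&(P[...,2]>.09)&(P[...,2]<.106)];print(cv2.minAreaRect((q[:,:2]*1000).astype(np.float32)))
    q=P[m&(P[...,2]>.112)&(P[...,2]<.14)];print(cv2.minAreaRect((q[:,:2]*1000).astype(np.float32)))
    m=((hsv[...,0]<8)|(hsv[...,0]>172))&(hsv[...,1]>150)&(d>0)&(abs(P[...,1]+.18)<.04)&(abs(P[...,0]-.5)<.06)
    print(m.sum(),P[m][:,1].max() if m.any() else None, np.percentile(P[m],[5,50,95],axis=0).round(4) if m.any() else None)
E
```

```text
t 10.2 tcp [ 0.4933 -0.1404  0.2198] hdg -87.91 down [ 0.  0. -1.] F [ 0.2 -0.3  0.4] grip 0.0425
shift cm [  1.98 -21.15  -0.15] rx -0.0002
((488.6025390625, -34.268272399902344), (128.8459014892578, 226.74765014648438), 2.0273640155792236)
((489.8437194824219, -33.806549072265625), (53.136375427246094, 229.08448791503906), 2.24833607673645)
38 -0.14216376902696656 [[ 0.4597 -0.1919  0.079 ]
 [ 0.4726 -0.1813  0.0844]
 [ 0.4882 -0.1734  0.0909]]
```

Emit:
carry_out(
  rows=[0.6,0,-3.5,0,0,0,0,0.6,0,-5,0,0,0,0,0.6,0,-5,0,0,0,0,0.6,0,-5,0,0,0,0,0.6,0,-2.6,0,0,0,0,0.6,0,0,0,0,0,0,0.6,2,0,0,0,0,0,0.6,2,0,0,0,0,0,0.6,0,0,0,0,0,0],
)

```text
time: 11.38
tool_pos: [0.4903, 0.0725, 0.1861]
eef_rot: [0.013, 0.712, 0.009, -0.702]
contact_force: [-0.7, -0.2, 0.3]
grip_width: 0.0513
```

```bash
python3 - <<'E'
from h import *
to([.486,.071,.099],-87.9)
c=cam("wrist");im,d=ctrl.capture("wrist");P=cloud(d,c);cv2.imwrite("pics/w3.png",im[:,:,::-1]);hsv=cv2.cvtColor(im,cv2.COLOR_RGB2HSV)
m=(hsv[...,0]>105)&(hsv[...,0]<130)&(hsv[...,1]>120)&(d>0)&(P[...,2]>.13)&(P[...,2]<.14)&(P[...,1]>.03)
q=P[m];print(len(q),np.median(q,0) if len(q) else 0,cv2.minAreaRect((q[:,:2]*1000).astype(np.float32)) if len(q) else 0)
E
```

```text
t 11.38 tcp [0.4903 0.0725 0.1861] hdg -88.15 down [ 0.016 -0.005 -1.   ] F [-0.7 -0.2  0.3] grip 0.0513
shift cm [8.7  0.09 0.57] rx -0.0044
1489 [0.48908925 0.06838628 0.13334926] ((488.3779602050781, 68.23957061767578), (49.87019348144531, 9.10694408416748), 1.7323029041290283)
```

View pics/w3.png

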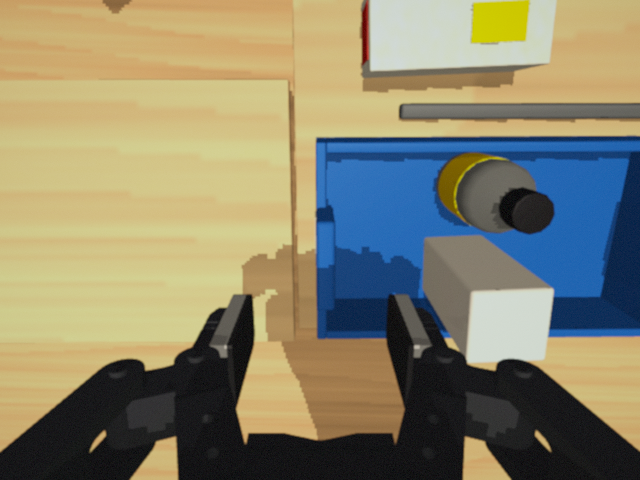

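The wrist view shows the tote wholly on the shelf, with the rear tab at (326,260), both loads standing, and the tote parallel to the rail. The tab measures 50 × 9 mm at (0.4885, 0.068), as it should. I descend and grip.

Emit:
carry_out(
  rows=[0.6,2,0.4,0.2,0,-0.015,-0.005,0.6,2.5,0,0,0,0,0,0.6,2.3,0,0,0,0,0,0.6,1.2,0,0,0,0,0,0.6,0,0,0,0,0,0],
)

```text
time: 12.05
tool_pos: [0.4911, 0.0651, 0.1051]
eef_rot: [0.01, 0.708, 0.01, -0.706]
contact_force: [0.2, 0.1, 0.4]
grip_width: 0.0512
```

```bash
python3 -c "
from h import *
to([.4885,.0685,.099],-88)"
```

```text
t 12.05 tcp [0.4911 0.0651 0.1051] hdg -88.39 down [ 0.003 -0.001 -1.   ] F [0.2 0.1 0.4] grip 0.0512
shift cm [ 0.61 -0.34  0.25] rx -0.0069
```

Emit:
carry_out(
  rows=[0.6,0.5,-0.3,0.2,-0.006,0,0,0.6,0.1,-0.05,0,0,0,0,0.6,0,0,0,0,0,0,0,0,0,0,0,0,0,0,0,0,0,0,0,0,0,0,0,0,0,0,0,0,0,0,0,0,0,0,0,0,0,0,0,0,0],
)

```text
time: 13.05
tool_pos: [0.4907, 0.0693, 0.1014]
eef_rot: [0.012, 0.71, 0.012, -0.704]
contact_force: [-0.8, 0.3, 0.1]
grip_width: 0.0091
```

```bash
python3 -c "
from h import *
to([.4885,.0685,.099],-88)"
```

```text
t 13.05 tcp [0.4907 0.0693 0.1014] hdg -88.01 down [ 0.008 -0.    -1.   ] F [-0.8  0.3  0.1] grip 0.0091
shift cm [0.24 0.07 0.22] rx -0.0002
```

Emit:
carry_out(
  rows=[0,0,0.4,0,0,0,0,0,0,0.5,0,0,0,0,0,0,0.5,0,0,0,0,0,0,0.3,0,0,0,0],
)

```text
time: 13.55
tool_pos: [0.4911, 0.0529, 0.1014]
eef_rot: [0.013, 0.71, 0.013, -0.704]
contact_force: [-0.3, 3.6, 0.1]
grip_width: 0.0092
```

Emit:
carry_out(
  rows=[0,0,0.2,0,0,0,0],
)

```text
time: 13.68
tool_pos: [0.4912, 0.0506, 0.1014]
eef_rot: [0.012, 0.71, 0.013, -0.704]
contact_force: [-0.3, 2.7, 0.4]
grip_width: 0.0092
```

Emit:
carry_out(
  rows=[0,0,0.2,0,0,0,0],
)

```text
time: 13.8
tool_pos: [0.4913, 0.0485, 0.1014]
eef_rot: [0.012, 0.71, 0.013, -0.704]
contact_force: [0.0, 3.4, -0.3]
grip_width: 0.0089
```

Emit:
carry_out(
  rows=[0,0,0.2,0,0,0,0],
)

```text
time: 13.92
tool_pos: [0.4913, 0.0465, 0.1014]
eef_rot: [0.012, 0.71, 0.013, -0.704]
contact_force: [-0.1, 3.5, -0.1]
grip_width: 0.0096
```

```bash
python3 - <<'E'
from h import *
to([.4885,.0685,.099],-88)
n="side";c=cam(n);im,d=ctrl.capture(n);cv2.imwrite("pics/s4.png",cv2.resize(im[205:285,320:420,::-1],None,fx=7,fy=7,interpolation=2))
E
```

```text
t 13.93 tcp [0.4913 0.0465 0.1014] hdg -87.91 down [ 0.007  0.001 -1.   ] F [-0.1  3.5 -0.1] grip 0.0096
shift cm [ 0.24 -2.21  0.21] rx 0.0016
```

View pics/s4.png

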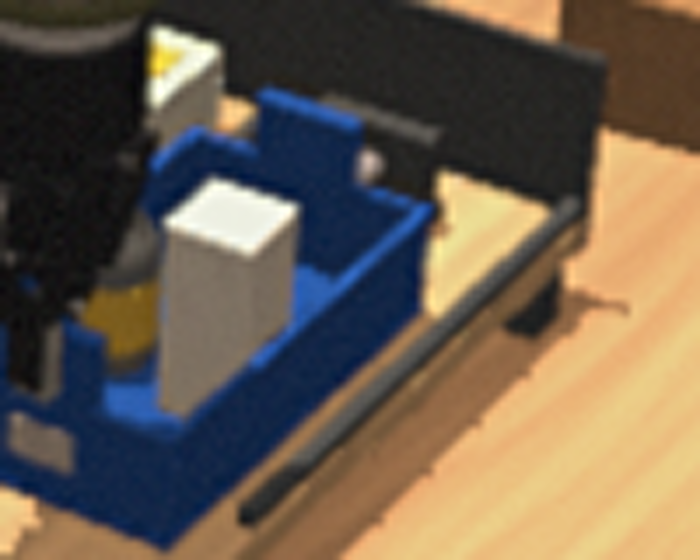

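The side view shows the tote near the bracket at (400,120), with its rail gap even and the load standing. Drag is steady at about 3.4 N, so there is no pad contact yet. I feel on in small steps.

Emit:
carry_out(
  rows=[0,0,0.15,0,0,0,0],
)

```text
time: 14.1
tool_pos: [0.4914, 0.0447, 0.1014]
eef_rot: [0.012, 0.71, 0.013, -0.704]
contact_force: [-0.6, 3.4, 0.7]
grip_width: 0.0093
```

Emit:
carry_out(
  rows=[0,0,0.15,0,0,0,0],
)

```text
time: 14.22
tool_pos: [0.4915, 0.0432, 0.1014]
eef_rot: [0.012, 0.71, 0.013, -0.704]
contact_force: [-0.6, 3.0, 0.1]
grip_width: 0.0092
```

Emit:
carry_out(
  rows=[0,0,0.15,0,0,0,0],
)

```text
time: 14.35
tool_pos: [0.4915, 0.0416, 0.1014]
eef_rot: [0.012, 0.71, 0.013, -0.704]
contact_force: [0.3, 3.9, 0.0]
grip_width: 0.0092
```

Emit:
carry_out(
  rows=[0,0,0.15,0,0,0,0],
)

```text
time: 14.48
tool_pos: [0.4916, 0.04, 0.1014]
eef_rot: [0.012, 0.71, 0.013, -0.704]
contact_force: [-0.5, 4.2, 0.4]
grip_width: 0.0096
```

Emit:
carry_out(
  rows=[0,0,0.15,0,0,0,0],
)

```text
time: 14.6
tool_pos: [0.4917, 0.0386, 0.1014]
eef_rot: [0.012, 0.71, 0.013, -0.704]
contact_force: [0.1, 3.9, -0.3]
grip_width: 0.0094
```

Emit:
carry_out(
  rows=[0,0,0.1,0,0,0,0],
)

```text
time: 14.72
tool_pos: [0.4917, 0.0378, 0.1014]
eef_rot: [0.012, 0.71, 0.014, -0.704]
contact_force: [-1.3, 5.3, -0.8]
grip_width: 0.0088
```

Emit:
carry_out(
  rows=[0,0,0.1,0,0,0,0],
)

```text
time: 14.85
tool_pos: [0.4917, 0.0373, 0.1014]
eef_rot: [0.012, 0.71, 0.014, -0.704]
contact_force: [-0.2, 5.7, -0.8]
grip_width: 0.0091
```

The pad is touched: the force is rising and each step gets shorter. I press to about 4 mm, which should read about 8 N in total.

Emit:
carry_out(
  rows=[0,0,0.12,0,0,0,0],
)

```text
time: 14.98
tool_pos: [0.4917, 0.0368, 0.1014]
eef_rot: [0.012, 0.71, 0.015, -0.704]
contact_force: [-0.4, 6.0, 0.2]
grip_width: 0.0093
```

Emit:
carry_out(
  rows=[0,0,0.12,0,0,0,0],
)

```text
time: 15.1
tool_pos: [0.4917, 0.0365, 0.1015]
eef_rot: [0.012, 0.71, 0.015, -0.704]
contact_force: [-0.3, 6.9, 0.6]
grip_width: 0.009
```

Emit:
carry_out(
  rows=[0,0,0.2,0,0,0,0],
)

```text
time: 15.22
tool_pos: [0.4918, 0.0356, 0.1016]
eef_rot: [0.012, 0.71, 0.016, -0.704]
contact_force: [0.3, 7.3, 1.7]
grip_width: 0.0092
```

Emit:
carry_out(
  rows=[0,0,0.2,0,0,0,0],
)

```text
time: 15.35
tool_pos: [0.4918, 0.035, 0.1017]
eef_rot: [0.012, 0.71, 0.017, -0.704]
contact_force: [-0.4, 7.9, 1.9]
grip_width: 0.009
```

Emit:
carry_out(
  rows=[0,0,0.05,0,0,0,0,0.5,0,0,0,0,0,0,0.5,0,0,0,0,0,0,0.5,0,0,0,0,0,0,0.5,0,0,0,0,0,0],
)

```text
time: 15.98
tool_pos: [0.4918, 0.0322, 0.1016]
eef_rot: [0.012, 0.71, 0.015, -0.704]
contact_force: [1.0, -0.3, 0.0]
grip_width: 0.0431
```

```bash
python3 -c "
from h import *
to([.4885,.0685,.25],-88)"
```

```text
t 15.97 tcp [0.4918 0.0322 0.1016] hdg -87.79 down [ 0.007  0.005 -1.   ] F [ 1.  -0.3  0. ] grip 0.0431
shift cm [-14.82  -3.7    0.08] rx 0.0037
```

Emit:
carry_out(
  rows=[0.5,-2,-0.2,0,0,0,0,0.5,-4,0,0,0,0,0,0.5,-5,0,0,0,0,0,0.5,-3,1.5,0,0,0,0,0.5,0,4,0,0,0,0,0.5,0,4,0,0,0,0,0.5,0,4,0,0,0,0,0.5,0,0,0,0,0,0],
)

```text
time: 16.98
tool_pos: [0.4957, -0.1061, 0.2461]
eef_rot: [0.013, 0.71, 0.015, -0.704]
contact_force: [-0.4, 0.5, 0.2]
grip_width: 0.0425
```

```bash
python3 - <<'E'
from h import *
to([.4885,.0685,.25],-88)
c=cam("wrist");im,d=ctrl.capture("wrist");P=cloud(d,c);cv2.imwrite("pics/w5.png",im[:,:,::-1]);hsv=cv2.cvtColor(im,cv2.COLOR_RGB2HSV)
b=(hsv[...,0]>105)&(hsv[...,0]<130)&(hsv[...,1]>120)&(d>0)
red=((hsv[...,0]<8)|(hsv[...,0]>172))&(hsv[...,1]>150)&(d>0)&(P[...,0]<.56)
f=lambda q:cv2.minAreaRect((q[:,:2]*1000).astype(np.float32)) if len(q)>5 else None
print("rim",f(P[b&(abs(P[...,2]-.101)<.006)]))
q=P[b&(abs(P[...,2]-.134)<.005)];print("tabs",f(q),f(q[q[:,1]>-.06]))
q=P[red];print("red",len(q),f(q),q[:,2].min() if len(q) else 0)
n="scene";im,d=ctrl.capture(n);e=cv2.resize(im[190:340,180:360,::-1],None,fx=4,fy=4,interpolation=2);cv2.imwrite("pics/sc5.png",e)
E
```

```text
t 16.98 tcp [ 0.4957 -0.1061  0.2461] hdg -87.73 down [ 0.008  0.003 -1.   ] F [-0.4  0.5  0.2] grip 0.0425
shift cm [ -0.35 -17.47   0.03] rx 0.0048
rim ((493.513427734375, -68.57028198242188), (123.5738754272461, 218.91038513183594), 1.9442092180252075)
tabs ((494.0401306152344, -68.51924896240234), (48.97639465332031, 218.10752868652344), 1.9667502641677856) ((490.8135070800781, 35.52745819091797), (48.27537155151367, 9.732586860656738), 2.2549941539764404)
red 261 ((513.2125854492188, -158.5037384033203), (19.75249481201172, 69.2588119506836), 17.870460510253906) 0.07018360007066751
```

View pics/w5.png

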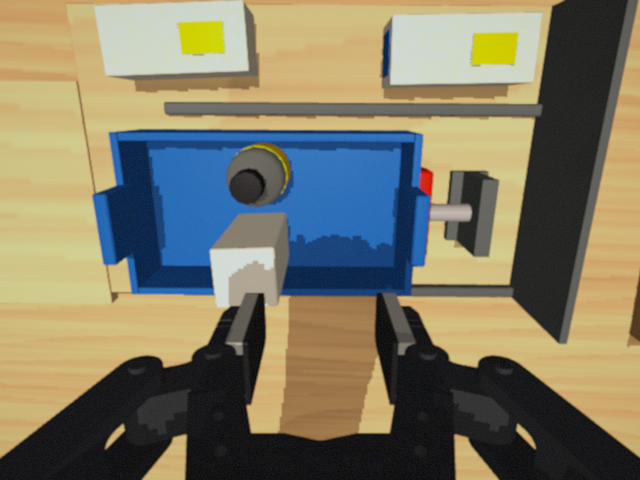

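View pics/sc5.png

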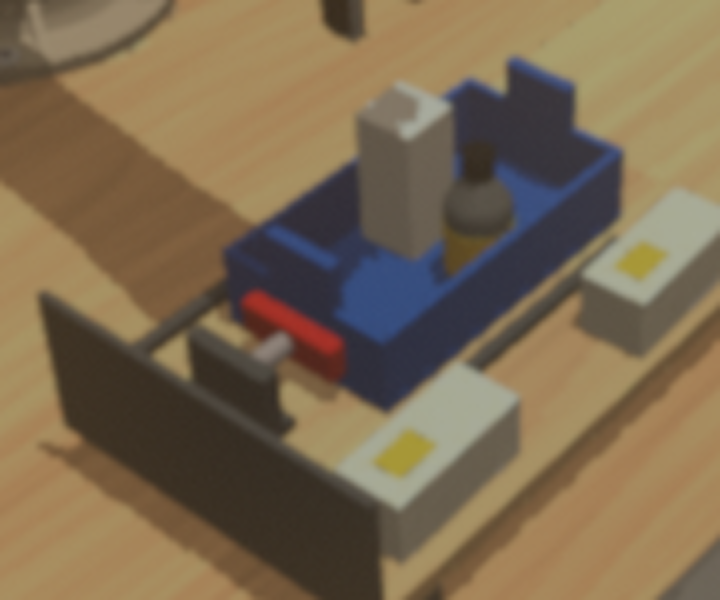

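The wrist view shows the tote flush between the rails with its front on the red pad at (426,200). The scene view shows the pad at (295,335) flat against the front wall, with the carton and bottle standing and the stock cartons undisturbed. As a last check I compare the pad's position with its free one in the same camera.

```bash
python3 - <<'E'
from h import *
n="scene";c=cam(n);z=np.load("scene0.npz");s=np.array([.0365,-.9993])
def m(im,d):
    P=cloud(d,c);h=cv2.cvtColor(im,cv2.COLOR_RGB2HSV)
    k=((h[...,0]<8)|(h[...,0]>172))&(h[...,1]>120)&(d>0)&(abs(P[...,0]-.495)<.06)&(abs(P[...,1]+.18)<.04)&(P[...,2]>.05)
    a=P[k][:,:2]@s*1000; v,u=np.nonzero(k); return k.sum(),np.percentile(a,[10,50,90]).round(1),u.mean().round(2),v.mean().round(2),P[k].mean(0).round(4)
print(m(z["im"],z["d"]))
for i in range(2): print(m(*ctrl.capture(n)))
K,Rm,t=c
for q in (.0,.004):
    X=Rm@np.array([.497+.0365*q,-.182-q,.08])+t; print(K[:2,:2].diagonal()*X[:2]/X[2]+K[:2,2])
E
```

```text
(np.int64(128), array([198.8, 204. , 207.2]), np.float64(253.62), np.float64(270.73), array([ 0.5009, -0.1852,  0.0865]))
(np.int64(262), array([197.9, 206.3, 209.7]), np.float64(253.48), np.float64(272.58), array([ 0.5015, -0.1867,  0.0824]))
(np.int64(265), array([197.7, 206.5, 209.5]), np.float64(253.55), np.float64(272.7), array([ 0.5016, -0.1866,  0.082 ]))
[253.60636307 271.33247472]
[252.35625963 272.28741563]
```

The pad has moved back about 2.5 mm (median and 90th percentile), which agrees with the 2.7–3.7 mm from force and position, and it is holding. I hand in.

```bash
python3 -c "
from h import *
print(ctrl.finish_job(), tool()[2]['time'])"
```

```text
the job is handed in; nothing more can be done
the job is handed in; nothing more can be done
```

The loaded tote is on the rack shelf between the guide rails, with its front holding the red buffer pressed in about 2.5–3.5 mm. I handed the job in at about 17 s, with the gripper open and clear of everything.

- **Moves:** I gripped the front tab, eased the nose up about 11 mm with a 0.05 rad tilt, and squared the tote up by about 4°. I drew it over the lip and lowered it while still supported by the lip. For the last stretch I gripped the rear tab, pushed until I felt the buffer, pressed it to about 3.75 mm and let go.
- **Last checks:** The tote measured about 219 × 124 mm with a 1.9° yaw, against a lane yaw of about 2.1°, and lay close to mid-lane. The carton and bottle were standing, and the stock cartons showed no sign of being moved. The highest contact force I read was about 8 N.
- **Where the checks differ:** The scene camera put the pad's movement at about 2.5 mm, though the pad's visible area changed between the two views. The wrist camera and the forces felt gave 2.7–3.7 mm. All of these are below half the buffer's travel (6 mm).
- **At release:** The arm crept about 3 mm forward as the fingers opened. The pictures afterwards showed the tote still in place.

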